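# Feed a pair of half soles into the ready lane

### The arm

A 6-joint arm with a two-finger parallel gripper is mounted at the origin on the work surface. World frame = base frame: x ahead of the robot, y to its left, z up, the work surface at z = 0. Lengths are in mm, angles in rad, forces in N, time in s.
With the tool pointing down it reaches from about 250 to 775 mm from the base axis. Payload 4 kg.
Tool frame: the origin (TCP) lies at the very end of the fingers, on their centre line; the grasp point (between the pads) lies 19 mm behind it; z points along the fingers, y is the line along which they close (so a half turn about z gives the same grasp; the last joint's range is limited). The gripper opens to 85 mm and grips with 20 to 120 N. Pads are 22 mm wide; open, the fingers measure 114 mm over their backs; the gripper's body (76 mm by 85 mm) begins 54 mm behind the grasp point. The pads swing forward as they close: fully open they stand 13 mm farther back than shut.
Start: joints at [-1.227, 0.087, 1.371, -0, 1.684, -0.103], TCP at [237.644, -496.027, 231.341] pointing down, gripper open.
Joint ranges: [-3.1, 3.1], [-0.76, 2.03], [0.27, 2.55], [-1.08, 4.22], [0.17, 2.65], [-2.57, 2.57]. Speed limits (rad/s): [2.79, 2.79, 3.14, 3.14, 3.14, 3.14].

### API

Orientations are given as [roll, pitch, yaw] about the fixed x, y, z axes, in that order (R = Rz(yaw) Ry(pitch) Rx(roll)).
In Python, from workcell import manip gives the robot as it stands.
- The arm moves only by the shell command python3 -m pendant 'ROWS' [FORCE]. ROWS is JSON, a list of rows, each an object of numbers: "jaw": the opening, from 0 (shut) to 1 (fully open); "tx", "ty", "tz": the shift along the tool's x, y, z scaled (see below); "rx", "ry", "rz": the turn, a rotation vector about the tool's x, y, z scaled (see below). In form: [{"jaw": .., "tx": .., "ty": .., "tz": .., "rx": .., "ry": .., "rz": ..}, ...]. A call has 1 to 20 rows; each row is the pose to reach, as a shift and turn from the pose commanded when the call began, along the tool's axes at that moment; what a row does not reach only later rows make up. The controller multiplies each number of a shift by 0.2 m and each number of a turn by pi/2 rad. A row lasts 1/10 s, in which the tool goes at most 50 mm and 8.59 degrees, less where a joint would pass 70% of its speed; a pose out of reach is approached as far as the arm can. A call with a number of a shift or a turn outside -1 to 1 is refused whole. A call with a gripper value outside its range is refused whole. The fingers move at their own pace and stop on an object; FORCE is the grip in N (left out, the last holds). Time passes only in rows, so rows that repeat a pose let the fingers close. It gives the time, the measured TCP pose, the force, the opening and the grip force at its end, in the units of the state.
- manip.get_state(): the state, without advancing time (a new reading comes with each control period).
- manip.capture(name): name is "scene" or "top"; returns the picture (400x640x3 uint8, red, green, blue); there is no depth.
- manip.calibration(name): a dict with "camera_matrix" (3x3 intrinsics, pixels), "origin" and "rotation" of the camera in the world. Camera axes: x right, y up, looking along -z (the intrinsics and any distortion apply to the point x, -y, -z); pixel columns grow to the right and rows downward; lengths in mm; the calibration is good to about 2 mm. A picture is of the moment at which its call begins. calibration takes no time and is no camera call.
- manip.hand_in(): hands the job in; it is judged then, once.
The state is a dict: "t": time; "joints": joint angles; "qd": joint speeds; "joint_efforts": joint torques, N m; "ee_pos": TCP position; "ee_rot": TCP orientation; "wrist_force": force on the tool from outside, world axes, zero at the start; "ft_torque": the same for the moment, N m; "gripper_width": finger opening in mm; "gripper_force": force on a finger pad.
Only numpy, scipy, OpenCV 4.12 (cv2) and the standard library are available. Lean on these libraries where they do the work, as an engineer would, in place of code of your own. Each camera call takes 0.05 s, during which the arm holds its last target. There are 200 camera calls.

### The job

Get the next pair of soles ready: one at a time, slide the top sole flat and sideways off the leaning stack in the wooden rack without disturbing the soles below, then set it down (do not drop it) lengthwise on the upper end of the sloping roller lane, either end first, so that it comes to rest down at the stop. The first sole must be at the stop before you move the second, and the second must end lying right behind the first; leave the other two soles stacked in the rack and do not push over or shift anything else on the bench.

Things in the scene. Friction and masses are not known exactly. Their poses are not given: they have to be found in the camera images.
- sole_1: Top half sole of the stack: cream-coloured stiff rubber plate 100 long x 56 wide x 12 mm thick, about 80 g, with a square heel end at its own -x and a half-round toe (radius 28) at +x; straight parallel sides from x = -50 to +22 mm. Origin: centre of its underside; z is normal to its face (upwards out of the stack), y across its width.
- sole_2: The half sole directly under sole_1; identical in size and frame.
- sole_3: The third half sole from the top; identical. It stays in the rack.
- sole_4: The lowest half sole, lying on the rack's deck; identical. It stays in the rack.
- rack_deck: Deck of the fixed wooden rack, leaning 30 degrees: x runs up the slope (away from the robot side), y level across, z normal to the deck. Origin: on its top face (70 mm wide), under the middle of the stack. Heels rest against a lip at x = -50 mm, 50 mm wide, 7 thick, top at z = 44 mm (stack top: z = 48). Both sides (+y, -y) are open, so soles slide out sideways.
- header (a point): Middle of the lower front edge of the wooden header block over the soles' toes, in rack_deck's axes: the block runs 37 mm in +x, 26 mm to each side in y and 46 mm in z from here. It hangs 10 mm above the top sole, so soles cannot be lifted straight off, and a vertical tool hits it. A sole slid 55 mm sideways is clear of it.
- lane_deck: The fixed roller lane, sloping 25 degrees: x runs up the slope, y level across, z normal to it. Origin: at the roller tops, at the stop's face, low end, mid-width. Free rollers 16 mm thick, 60 mm long from x = 12 to 299 mm: a sole let go rolls down by itself. The stop's top is at z = 16 mm. A sole at the stop (either end first) has its origin at x = 50 mm, the next at x = 150 mm.
- lane_entry (a point): Point on the roller tops, mid-width, at x = 235 mm up the lane: the middle of its open upper part. Side guides 64 mm apart and 14 mm high (above the rollers) run from the stop to x = 150 mm, then flare to 76 mm apart at x = 180 mm. Above that there are no guides, and fingers fit beside a sole. A sole laid here has its front end at the flare's mouth.
- glue_bottle: Bystander: tall amber glue bottle, 56 mm across, 190 mm high, standing about 125 mm to one side of the rack (which side changes); it blocks sliding out to that side. Origin: centre of its underside.
- polish_tin: Bystander: flat red polish tin, 68 mm across, 24 mm high, on the other side of the rack; low enough to pass over. Origin: centre of its underside.
- iron_last: Fixed iron shoe last on a post, 175 mm high, foot 90 mm across, head about 95 x 52 mm. Origin: centre of its foot's underside.
- spool: Bystander: red thread spool, 44 mm across, 52 mm high. Origin: centre of its underside.
- tack_jar: Bystander: small glass jar with steel lid, 54 mm across, 70 mm high. Origin: centre of its underside.
- heel_block: Bystander: black rubber heel, about 70 x 50 x 25 mm, lying flat. Origin: on its underside near its middle.
Things that resemble listed ones, but are neither listed nor needed, are in the scene too. Leave any turquoise look-alike of the sole_1 alone. Leave any blue look-alike of the part that bears rack_deck alone.

How it is judged (in metres and radians):
On the way, in this order (a step that is already met when the one before it is completed fails the run):
1. the top sole has been slid flat at least 45 mm sideways, the others still in place ((y of sole_1 in the frame of rack_deck above 0.045 m or y of sole_1 in the frame of rack_deck below -0.045 m) and z of sole_1 in the frame of rack_deck between 0.029 and 0.045 m and angle between the z axis of sole_1 and the z axis of rack_deck, either way round below 0.12 rad and distance of each of sole_2, sole_3, sole_4 from where it was at the start of the episode below 0.012 m), for 0.05 s.
2. the first sole lies at the stop, let go, the other three undisturbed (x of sole_1 in the frame of lane_deck between 0.042 and 0.058 m and y of sole_1 in the frame of lane_deck between -0.01 and 0.01 m and z of sole_1 in the frame of lane_deck between -0.004 and 0.005 m and angle between the z axis of sole_1 and the z axis of lane_deck, either way round below 0.08 rad and angle between the x axis of sole_1 and the x axis of lane_deck, either way round below 0.2 rad and linear speed of sole_1 below 0.02 m/s and contact force between sole_1 and the fingers below 0.1 N and distance of each of sole_2, sole_3, sole_4 from where it was at the start of the episode below 0.012 m), for 0.2 s.
3. the second sole has been slid flat at least 45 mm sideways, the lower two still in place ((y of sole_2 in the frame of rack_deck above 0.045 m or y of sole_2 in the frame of rack_deck below -0.045 m) and z of sole_2 in the frame of rack_deck between 0.017 and 0.033 m and angle between the z axis of sole_2 and the z axis of rack_deck, either way round below 0.12 rad and distance of each of sole_3, sole_4 from where it was at the start of the episode below 0.012 m), for 0.05 s.
At the end, for the whole second after the job is handed in: sole_1 lies flat on the lane with its heel at the stop (within 8 mm along, 10 mm across, 11 degrees), sole_2 flat directly behind it (within 12 mm along, 10 mm across, 11 degrees), both at rest and let go; sole_3 and sole_4 are within 12 mm of where they were in the rack (x of sole_1 in the frame of lane_deck between 0.042 and 0.058 m and y of sole_1 in the frame of lane_deck between -0.01 and 0.01 m and z of sole_1 in the frame of lane_deck between -0.004 and 0.005 m and angle between the z axis of each of sole_1, sole_2 and the z axis of lane_deck, either way round below 0.08 rad and angle between the x axis of each of sole_1, sole_2 and the x axis of lane_deck, either way round below 0.2 rad and linear speed of each of sole_1, sole_2, sole_3 below 0.02 m/s and x of sole_2 in the frame of lane_deck between 0.138 and 0.162 m and y of sole_2 in the frame of lane_deck between -0.01 and 0.01 m and z of sole_2 in the frame of lane_deck between -0.004 and 0.005 m and distance of each of sole_3, sole_4 from where it was at the start of the episode below 0.012 m and contact force between each of sole_1, sole_2 and the fingers below 0.1 N); the robot touches nothing.
It fails at once if a bystander was shifted by more than 20 mm (distance of any of glue_bottle, polish_tin, spool, tack_jar, heel_block from where it was at the start of the episode above 0.02 m).
It fails at once if a bystander was tipped over (angle between any of glue_bottle, polish_tin, spool, tack_jar, heel_block's own z axis and vertical above 0.4 rad).
It fails at once if a sole that should stay in the rack was dragged or knocked (distance of any of sole_3, sole_4 from where it was at the start of the episode above 0.015 m).
It fails at once if sole_1 was let go in the air and fell (distance of sole_1 from where it was at the start of the episode above 0.05 m and z of sole_1 in the frame of lane_deck above 0.03 m and contact force between sole_1 and anything else below 0.01 N).
It fails at once if sole_2 was let go in the air and fell (distance of sole_2 from where it was at the start of the episode above 0.05 m and z of sole_2 in the frame of lane_deck above 0.03 m and contact force between sole_2 and anything else below 0.01 N).
It also fails if it takes over 72 s, if anything falls off the work surface, if the arm or the gripper's body presses on something with over 40 N, if the wrist force passes 120 N, or if a joint passes its speed limit or range.

## Working session

There is one attempt and no reset: what is moved stays moved. The work goes in short steps, Python scripts to look and compute and a shell command to move; the robot and the scene stay as the last step left them, time stands still between calls to the robot, and variables do not carry over. Pictures are saved under pics/ and viewed, at most 10 in all, crops included, and the job is handed in when it is done.

```bash
ls; mkdir -p pics; python3 - <<'E'
from workcell import manip
import cv2
for n in("scene","top"):
    im=manip.capture(n); cv2.imwrite(f"pics/{n}0.png",im[:,:,::-1]); c=manip.calibration(n); print(n,c)
print(manip.get_state())
E
```

```text
pics
scene {'camera_matrix': array([[438.39603205,   0.        , 317.42349714],
       [  0.        , 438.39603205, 195.08420108],
       [  0.        ,   0.        ,   1.        ]]), 'origin': array([ 833.30961148, -581.39186505, 1042.18879044]), 'rotation': array([ 0.59907629, -0.01076101,  0.49759873])}
top {'camera_matrix': array([[460.05733844,   0.        , 320.61305059],
       [  0.        , 460.05733844, 201.86771593],
       [  0.        ,   0.        ,   1.        ]]), 'origin': array([ 445.23907093,  -18.13817689, 1300.30939466]), 'rotation': array([ 0.08905988,  0.00488392, -1.53949426])}
{'t': 0.1, 'joints': array([-1.22709704e+00,  8.79086829e-02,  1.37213521e+00,  2.71769745e-05,
        1.68360311e+00, -1.03110480e-01]), 'qd': array([ 0.00121998, -0.00077914, -0.00334143,  0.00208712,  0.00103762,
        0.00027122]), 'joint_efforts': array([ 2.12794366e-03, -3.53015363e+01, -3.14218926e+01,  1.02536774e-04,
        7.87470723e-03, -2.60249912e-06]), 'ee_pos': array([ 237.4940451 , -495.575798  ,  230.22482194]), 'ee_rot': array([-3.13955200e+00, -2.38316325e-04,  4.46812558e-01]), 'wrist_force': array([-0.11004309,  0.79094541,  0.52985994]), 'ft_torque': array([0.04494049, 0.01310236, 0.01860416]), 'gripper_force': 0.0, 'gripper_width': 85.68350085804927}
```

View pics/scene0.png

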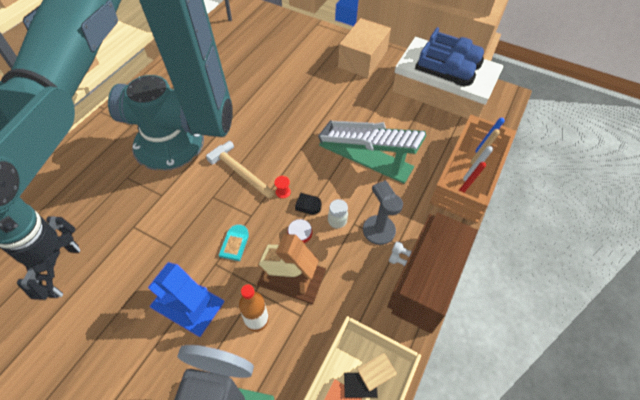

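View pics/top0.png

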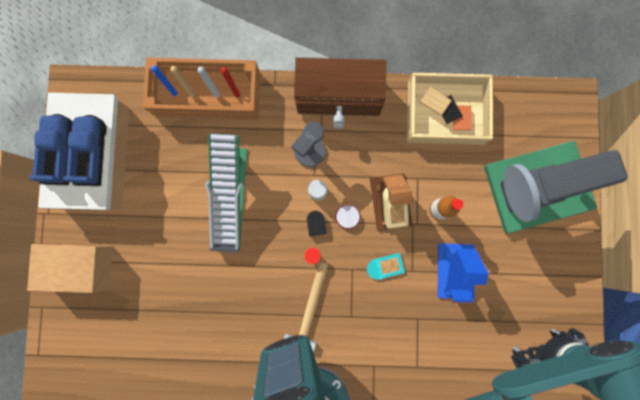

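The scene shows the rack at about (290,265), bottle (253,308), tin (299,231) and lane (370,145). In the top view the rack is at (393,203), the lane at (224,192) with its guided low end toward the robot, the bottle at (446,208) and the tin at (348,217). Next I'll enlarge the rack and the lane in both views.

```bash
python3 - <<'E'
import cv2,numpy as np
s=cv2.imread("pics/scene0.png");t=cv2.imread("pics/top0.png")
def crop(im,x,y,w,h): return cv2.resize(im[y:y+h,x:x+w],(400,300),interpolation=cv2.INTER_CUBIC)
a=np.vstack([np.hstack([crop(s,250,225,80,60+20)[:300] if 0 else crop(s,250,230,96,72),crop(t,356,168,72,54)]),
 np.hstack([crop(s,312,112,120,90),crop(t,160,126,168,126)])])
cv2.imwrite("pics/crops.png",a)
E
```

```text
(no output)
```

View pics/crops.png

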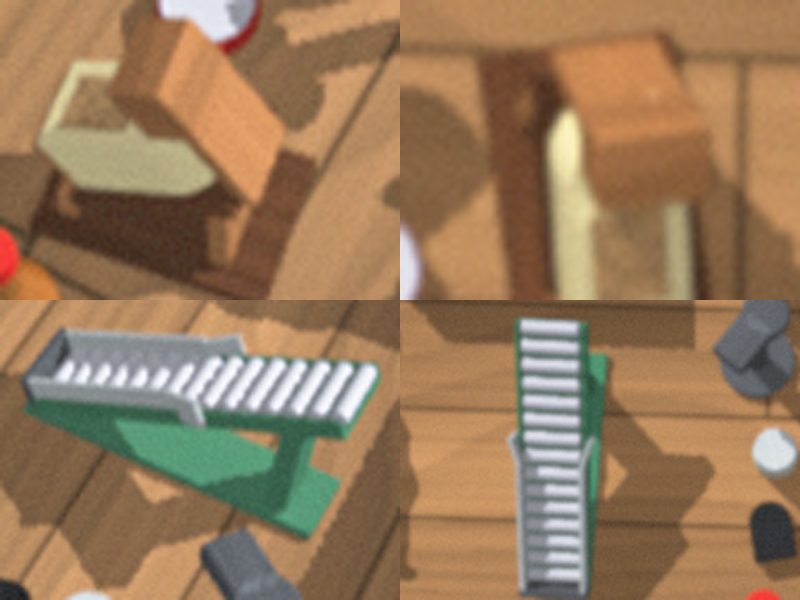

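```bash
cat > h.py <<'E'
import numpy as np,cv2
from scipy.spatial.transform import Rotation as R
from workcell import manip
C={n:manip.calibration(n) for n in("scene","top")}
def ray(n,p):
    c=C[n];K=c["camera_matrix"];d=np.array([(p[0]-K[0,2])/K[0,0],-(p[1]-K[1,2])/K[1,1],-1.])
    return c["origin"],R.from_euler("xyz",c["rotation"]).apply(d)
def onz(n,p,z):
    o,d=ray(n,p);return o+d*(z-o[2])/d[2]
def tri(ps,pt):
    a,u=ray("scene",ps);b,v=ray("top",pt);u=u/np.linalg.norm(u);v=v/np.linalg.norm(v)
    st=np.linalg.lstsq(np.c_[u,-v],b-a,rcond=None)[0];p=a+u*st[0];q=b+v*st[1]
    return (p+q)/2,np.linalg.norm(p-q)
def proj(n,P):
    c=C[n];q=R.from_euler("xyz",c["rotation"]).inv().apply(np.asarray(P)-c["origin"]);K=c["camera_matrix"]
    return np.array([K[0,0]*q[0]/-q[2]+K[0,2],K[1,1]*-q[1]/-q[2]+K[1,2]])
E
python3 - <<'E'
from h import *
s=cv2.imread("pics/scene0.png");t=cv2.imread("pics/top0.png")
def crop(im,x,y,w,h): return cv2.resize(im[y:y+h,x:x+w],(400,300),interpolation=cv2.INTER_CUBIC)
cv2.imwrite("pics/crops2.png",np.vstack([np.hstack([crop(t,364,190,56,42),crop(t,368,172,64,48)]),np.hstack([crop(s,310,112,64,48),crop(s,380,120,64,48)])]))
for n,im,box in(("scene",s,(250,235,60,60)),("top",t,(364,170,60,66))):
    x,y,w,h=box;b=im[y:y+h,x:x+w];H=cv2.cvtColor(b,cv2.COLOR_BGR2HSV)
    m=cv2.inRange(H,(20,35,110),(38,130,255));cs,_=cv2.findContours(m,0,2);
    for c in cs:
        if cv2.contourArea(c)>30: print(n,cv2.contourArea(c),(cv2.approxPolyDP(c,1.3,True)[:,0]+[x,y]).tolist())
# ground checks
print("bottle",onz("top",(436,210),0),"tin",onz("top",(348,217),24),"last",onz("top",(309,150),120))
for p in((518,322),(587,320),(518,592),(585,592)):print(onz("top",(160+p[0]/2.381,126+p[1]/2.381),80))
E
```

```text
scene 511.0 [[269, 244], [265, 249], [259, 264], [269, 274], [286, 276], [298, 275], [300, 271], [294, 264], [287, 264], [282, 260], [265, 261], [263, 259], [270, 247], [275, 248], [277, 246]]
top 310.5 [[385, 188], [382, 193], [384, 204], [384, 219], [387, 227], [408, 224], [407, 205], [404, 205], [405, 220], [401, 223], [391, 223], [389, 212], [390, 204], [387, 197], [388, 192]]
bottle [ 548.08159376 -335.24323706    0.        ] tin [519.14655773 -85.66131206  24.        ] last [684.92024816  25.37035708 120.        ]
[ 401.83612712 -163.43607136   80.        ]
[ 406.42843277 -239.54817604   80.        ]
[ 112.03578171 -169.31993456   80.        ]
[ 114.39961201 -241.68295578   80.        ]
```

View pics/crops2.png

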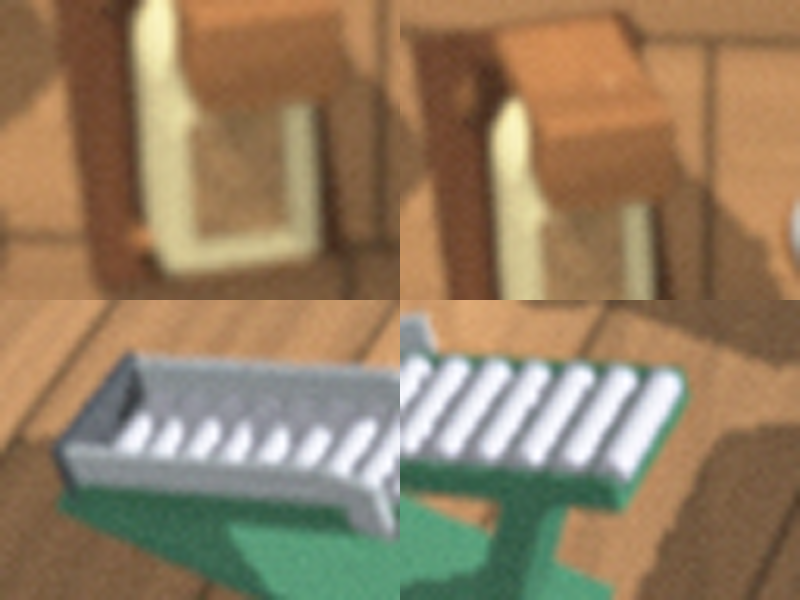

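The crops show the top sole's heel corners at about (387,227) and (408.7,225) in the top view. In the scene view they are at about (268.3,244.7) and (259.3,262). The last lane roller runs from (211,137) to (236,137) in the top view and from (422,132) to (415.5,147) in the scene view. I'll triangulate these points.

```bash
python3 - <<'E'
from h import *
np.set_printoptions(precision=1,suppress=True)
P={}
for k,a,b in [("heel+y",(268.3,244.7),(387,227.3)),("heel-y",(259.3,262),(408.7,225)),
 ("roll+y",(422.4,132),(211.2,137.3)),("roll-y",(415.5,147.2),(235.6,137.3)),
 ("stop+y",(330.8,120.8),(210.4,249.9)),("stop-y",(319.3,135.2),(236.9,251.2)),
 ("flare+y",(384.9,125.5),(207,184)),("flare-y",(371.4,148.9),(241.9,184.8)),
 ("hdrTopBack-y",(295.6,235.3),(388+0,168))]:
    P[k],e=tri(a,b);print(k,P[k],"gap %.1f"%e)
for k in("heel","roll","stop","flare"):
    d=P[k+"+y"]-P[k+"-y"];print(k,(P[k+"+y"]+P[k+"-y"])/2,"w",np.linalg.norm(d),"yaw",np.arctan2(-d[0],d[1]))
r=(P["roll+y"]+P["roll-y"])/2;s=(P["stop+y"]+P["stop-y"])/2;f=(P["flare+y"]+P["flare-y"])/2
for a,b in((s,r),(s,f)):
    d=b-a;print(np.linalg.norm(d),np.degrees(np.arcsin(d[2]/np.linalg.norm(d))),"yaw",np.arctan2(d[1],d[0]))
print("tin",onz("top",(348,217),24),"bottle",onz("top",(458,204),190), "bottlecap scene",onz("scene",(247,291),190))
E
```

```text
heel+y [ 492.2 -186.8   77.2] gap 0.7
heel-y [ 500.7 -241.5   87.6] gap 3.4
roll+y [703.2 272.6 158.6] gap 2.4
roll-y [705.9 211.3 159.4] gap 4.5
stop+y [418.5 288.   44.2] gap 3.9
stop-y [417.2 215.   47.8] gap 3.7
flare+y [591.  290.1 109.8] gap 4.6
flare-y [591.8 200.1  99.2] gap 2.1
hdrTopBack-y [ 604.6 -182.9  225.3] gap 54.4
heel [ 496.5 -214.1   82.4] w 56.3296775595619 yaw 0.15418503930474164
roll [704.5 242.  159. ] w 61.37879063960058 yaw 0.042865690844734794
stop [417.9 251.5  46. ] w 73.08913376132959 yaw -0.017368777982441592
flare [591.4 245.1 104.5] w 90.61163940465663 yaw 0.009663543133269326
308.2950766535445 21.507699048421102 yaw -0.03329053219886234
183.25903643746963 18.63266001146182 yaw -0.03699477237614577
tin [519.1 -85.7  24. ] bottle [ 549.2 -341.9  190. ] bottlecap scene [ 550.9 -344.   190. ]
```

```bash
cat >> h.py <<'E'
np.set_printoptions(precision=3,suppress=True)
YR,TR=0.15,np.radians(30); RR=R.from_euler("xyz",[0,-TR,YR]).as_matrix()
PR=np.array([496.5,-214.1,82.4])-RR@[-50,0,48]
YL,TL=-0.033,np.radians(25); RL=R.from_euler("xyz",[0,-TL,YL]).as_matrix()
PL=np.array([704.5,242.,159.])-RL@[291,0,0]
def tool(F,th):  # tool axes in frame F, leaning th back towards -x of F
    s,c=np.sin(th),np.cos(th);return F@np.array([[c,0,s],[0,-1,0],[s,0,-c]])
def rel(p,Rt):
    s=manip.get_state();R0=R.from_euler("xyz",s["ee_rot"])
    print("t %.1f pos"%s["t"],s["ee_pos"],"F",s["wrist_force"],"w %.1f"%s["gripper_width"])
    print("  shift/200:",R0.inv().apply(np.asarray(p)-s["ee_pos"])/200,"turn:",(R0.inv()*R.from_matrix(Rt)).as_rotvec()/(np.pi/2))
def where(F,P):
    s=manip.get_state();print("t %.2f"%s["t"],"in frame",F.T@(s["ee_pos"]-P),"F(frame)",F.T@s["wrist_force"],"w %.1f gf %.1f"%(s["gripper_width"],s["gripper_force"]))
def onplane(n,p,F,P,z):
    o,d=ray(n,p);o=F.T@(o-P);d=F.T@d;return o+d*(z-o[2])/d[2]
E
python3 - <<'E'
from h import *
print("rack",PR,"lane",PL)
print("header front top edge",[onplane("top",p,RR,PR,104) for p in((392.5,205),(411.6,204))])
print("sole -y edge",[onplane("top",p,RR,PR,48) for p in((408.5,225),(407.6,206))])
print("sole inset",[onplane("top",p,RR,PR,48) for p in((390.5,224),(391,207))])
print("lane in frame: flare tips z14",[onplane("top",p,RL,PL,14) for p in((207,184),(241.9,184.8))],[onplane("scene",p,RL,PL,14) for p in((384.9,125.5),(371.4,148.9))])
print("stop",[onplane("top",p,RL,PL,16) for p in((210.4,249.9),(236.9,251.2))],[onplane("scene",p,RL,PL,16) for p in((330.8,120.8),(319.3,135.2))])
rel(PR+RR@[-45,0,140],tool(RR,np.radians(18)))
E
```

```text
rack [ 563.046 -204.043   65.831] lane [440.908 250.702  36.018]
header front top edge [array([ 40.466,  21.025, 104.   ]), array([ 36.987, -26.078, 104.   ])]
sole -y edge [array([-51.466, -29.106,  48.   ]), array([  4.679, -28.143,  48.   ])]
sole inset [array([-42.049,  18.496,  48.   ]), array([ 7.505, 15.141, 48.   ])]
lane in frame: flare tips z14 [array([167.226,  40.546,  14.   ]), array([171.074, -50.181,  14.   ])] [array([176.881,  33.315,  14.   ]), array([184.225, -67.287,  14.   ])]
stop [array([-20.465,  35.987,  16.   ]), array([-19.192, -36.499,  16.   ])] [array([-17.395,  38.705,  16.   ]), array([-18.142, -31.372,  16.   ])]
t 0.1 pos [ 237.494 -495.576  230.225] F [-0.11   0.791  0.53 ] w 85.7
  shift/200: [ 1.577 -0.77   0.33 ] turn: [-0.08   0.529  0.177]
```

```bash
python3 - <<'E'
from h import *
rel(PR+RR@[-8,0,150],tool(RR,np.radians(15)))
E
```

```text
t 0.1 pos [ 237.494 -495.576  230.225] F [-0.11   0.791  0.53 ] w 85.7
  shift/200: [ 1.706 -0.731  0.194] turn: [-0.075  0.496  0.179]
```

```bash
python3 -m pendant '[{"jaw":1,"tx":0.2,"ty":-0.09,"tz":0,"rx":-0.01,"ry":0.08,"rz":0.03},{"jaw":1,"tx":0.4,"ty":-0.18,"tz":0,"rx":-0.03,"ry":0.17,"rz":0.06},{"jaw":1,"tx":0.6,"ty":-0.27,"tz":0,"rx":-0.04,"ry":0.25,"rz":0.09},{"jaw":1,"tx":0.85,"ty":-0.37,"tz":0,"rx":-0.05,"ry":0.33,"rz":0.12},{"jaw":1,"tx":0.85,"ty":-0.37,"tz":0,"rx":-0.06,"ry":0.41,"rz":0.15},{"jaw":1,"tx":0.85,"ty":-0.37,"tz":0,"rx":-0.075,"ry":0.496,"rz":0.179},{"jaw":1,"tx":0.85,"ty":-0.37,"tz":0,"rx":-0.075,"ry":0.496,"rz":0.179},{"jaw":1,"tx":0.85,"ty":-0.37,"tz":0,"rx":-0.075,"ry":0.496,"rz":0.179}]' 40
python3 - <<'E'
from h import *
rel(PR+RR@[-8,0,150],tool(RR,np.radians(15)))
E
```

```text
t: 0.9
ee_pos: [358.4, -356.0, 230.7]
ee_rot: [3.141, -0.783, 0.149]
wrist_force: [0.5, 0.2, -0.3]
gripper_width: 85.3
gripper_force: 0.0
t 0.9 pos [ 358.412 -355.955  230.745] F [ 0.494  0.174 -0.308] w 85.3
  shift/200: [ 0.369 -0.599  0.643] turn: [ 0.001  0.001 -0.   ]
```

```bash
python3 -m pendant '[{"jaw":0.45,"tx":0.09,"ty":-0.15,"tz":0.16},{"jaw":0.45,"tx":0.18,"ty":-0.3,"tz":0.32},{"jaw":0.45,"tx":0.28,"ty":-0.45,"tz":0.48},{"jaw":0.45,"tx":0.369,"ty":-0.599,"tz":0.643},{"jaw":0.45,"tx":0.369,"ty":-0.599,"tz":0.643},{"jaw":0.45,"tx":0.369,"ty":-0.599,"tz":0.643},{"jaw":0.45,"tx":0.369,"ty":-0.599,"tz":0.643}]' 40
python3 - <<'E'
from h import *
im=manip.capture("scene");im2=manip.capture("top")
a=cv2.resize(im[180:330,200:400],(800,600))[:, :, ::-1]
cv2.imwrite("pics/app1.png",np.vstack([cv2.resize(im[200:300,220:350],(780,600))[:300*2,:,::-1]])[:600])
where(RR,PR);rel(PR+RR@[-8,0,70],tool(RR,np.radians(15)))
E
```

```text
t 1.00 in frame [-110.791 -120.377  256.438] F(frame) [ 0.12  -0.203  0.243] w 85.4 gf 0.0
t 1.0 pos [ 359.385 -356.567  232.517] F [ 0.012 -0.204  0.271] w 85.4
  shift/200: [ 0.258 -0.603  1.032] turn: [0.001 0.001 0.002]invalid input at $[0]: expected keys jaw, tx, ty, tz, rx, ry, rz
```

View pics/app1.png

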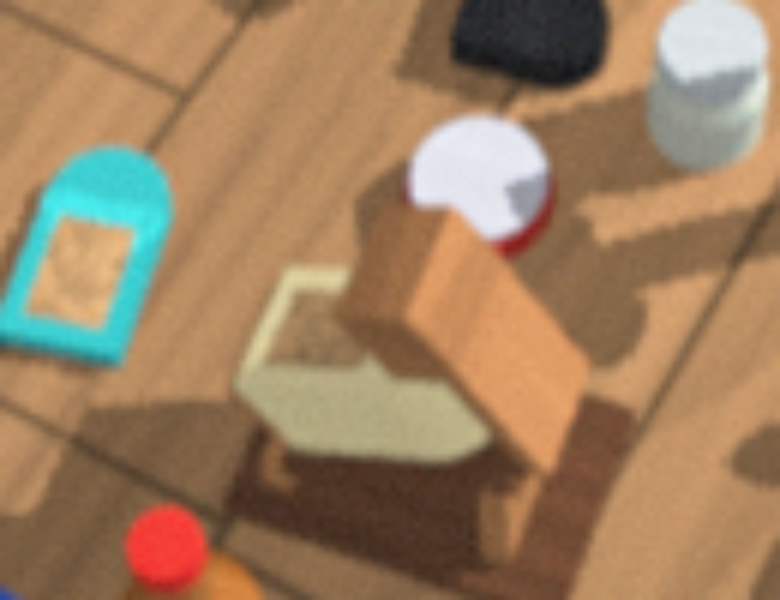

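The arm didn't move because every row needs all the keys. The picture shows the stack heel corner at crop (237,383), with the header over the toe and the space in front of it open.

```bash
python3 -m pendant '[{"jaw":0.45,"tx":0.09,"ty":-0.15,"tz":0.16,"rx":0,"ry":0,"rz":0},{"jaw":0.45,"tx":0.18,"ty":-0.3,"tz":0.32,"rx":0,"ry":0,"rz":0},{"jaw":0.45,"tx":0.28,"ty":-0.45,"tz":0.48,"rx":0,"ry":0,"rz":0},{"jaw":0.45,"tx":0.36,"ty":-0.603,"tz":0.632,"rx":0,"ry":0,"rz":0},{"jaw":0.45,"tx":0.36,"ty":-0.603,"tz":0.632,"rx":0,"ry":0,"rz":0},{"jaw":0.45,"tx":0.36,"ty":-0.603,"tz":0.632,"rx":0,"ry":0,"rz":0},{"jaw":0.45,"tx":0.36,"ty":-0.603,"tz":0.632,"rx":0,"ry":0,"rz":0}]' 40
python3 - <<'E'
from h import *
where(RR,PR);rel(PR+RR@[-8,0,62],tool(RR,np.radians(15)))
E
```

```text
t: 1.7
ee_pos: [480.3, -216.7, 194.1]
ee_rot: [3.136, -0.786, 0.154]
wrist_force: [-0.5, -0.4, 0.8]
gripper_width: 38.6
gripper_force: 0.0
t 1.70 in frame [ -8.4    -0.159 152.968] F(frame) [-0.074 -0.325  0.925] w 38.6 gf 0.0
t 1.7 pos [ 480.251 -216.716  194.105] F [-0.472 -0.4    0.764] w 38.6
  shift/200: [-0.116 -0.002  0.44 ] turn: [ 0.002 -0.     0.002]
```

```bash
python3 -m pendant '[{"jaw":0.45,"tx":-0.03,"ty":0,"tz":0.11,"rx":0,"ry":0,"rz":0},{"jaw":0.45,"tx":-0.06,"ty":0,"tz":0.22,"rx":0,"ry":0,"rz":0},{"jaw":0.45,"tx":-0.09,"ty":0,"tz":0.33,"rx":0,"ry":0,"rz":0},{"jaw":0.45,"tx":-0.116,"ty":0,"tz":0.44,"rx":0,"ry":0,"rz":0},{"jaw":0.45,"tx":-0.116,"ty":0,"tz":0.44,"rx":0,"ry":0,"rz":0},{"jaw":0.45,"tx":-0.116,"ty":0,"tz":0.44,"rx":0,"ry":0,"rz":0}]' 40
python3 - <<'E'
from h import *
where(RR,PR)
im=manip.capture("scene");im2=manip.capture("top")
cv2.imwrite("pics/app2.png",np.hstack([cv2.resize(im[215:305,230:330],(400,360),interpolation=2),cv2.resize(im2[165:255,340:440],(400,360),interpolation=2)])[:,:,::-1])
E
```

```text
t: 2.3
ee_pos: [524.8, -210.7, 114.5]
ee_rot: [3.14, -0.785, 0.149]
wrist_force: [-0.1, -0.4, 0.8]
gripper_width: 38.2
gripper_force: 0.0
t 2.30 in frame [-9.258 -0.847 61.503] F(frame) [ 0.204 -0.391  0.756] w 38.2 gf 0.0
```

View pics/app2.png

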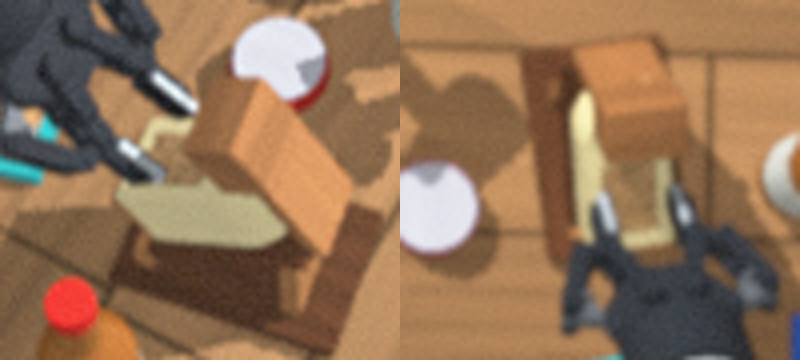

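The fingers straddle the sole symmetrically, with the tips at crop (597,195) and (672,185). I'll lower them in small steps until they touch the top face.

```bash
D='from h import *
where(RR,PR)'
python3 -m pendant '[{"jaw":0.45,"tx":-0.012,"ty":0,"tz":0.046,"rx":0,"ry":0,"rz":0},{"jaw":0.45,"tx":-0.012,"ty":0,"tz":0.046,"rx":0,"ry":0,"rz":0},{"jaw":0.45,"tx":-0.012,"ty":0,"tz":0.046,"rx":0,"ry":0,"rz":0}]' >/dev/null; python3 -c "$D"
python3 -m pendant '[{"jaw":0.45,"tx":-0.003,"ty":0,"tz":0.01,"rx":0,"ry":0,"rz":0},{"jaw":0.45,"tx":-0.003,"ty":0,"tz":0.01,"rx":0,"ry":0,"rz":0}]' >/dev/null; python3 -c "$D"
python3 -m pendant '[{"jaw":0.45,"tx":-0.003,"ty":0,"tz":0.01,"rx":0,"ry":0,"rz":0},{"jaw":0.45,"tx":-0.003,"ty":0,"tz":0.01,"rx":0,"ry":0,"rz":0}]' >/dev/null; python3 -c "$D"
```

```text
t 2.70 in frame [-9.081  0.851 51.412] F(frame) [ 0.807  0.133 -0.734] w 38.5 gf 0.0
t 2.90 in frame [-9.124  0.931 49.208] F(frame) [-0.211  0.242 -0.499] w 38.5 gf 0.0
t 3.10 in frame [-8.941  0.69  47.238] F(frame) [ 1.12  -0.444  1.061] w 38.3 gf 0.2
```

```bash
D='from h import *
where(RR,PR)'
python3 -m pendant '[{"jaw":0.45,"tx":-0.002,"ty":0,"tz":0.007,"rx":0,"ry":0,"rz":0},{"jaw":0.45,"tx":-0.002,"ty":0,"tz":0.007,"rx":0,"ry":0,"rz":0}]' >/dev/null; python3 -c "$D"
python3 -m pendant '[{"jaw":0.45,"tx":-0.002,"ty":0,"tz":0.007,"rx":0,"ry":0,"rz":0},{"jaw":0.45,"tx":-0.002,"ty":0,"tz":0.007,"rx":0,"ry":0,"rz":0}]' >/dev/null; python3 -c "$D"
```

```text
t 3.30 in frame [-8.718  0.61  46.773] F(frame) [-3.799  2.198 11.345] w 38.4 gf 5.7
t 3.50 in frame [-8.611  0.586 46.448] F(frame) [-10.865   4.872  25.6  ] w 38.5 gf 12.8
```

```bash
python3 -m pendant '[{"jaw":0.45,"tx":0.019,"ty":0,"tz":-0.072,"rx":0,"ry":0,"rz":0},{"jaw":0.57,"tx":0.019,"ty":0,"tz":-0.072,"rx":0,"ry":0,"rz":0},{"jaw":0.57,"tx":0.019,"ty":0,"tz":-0.072,"rx":0,"ry":0,"rz":0}]' >/dev/null
python3 - <<'E'
from h import *
where(RR,PR);rel(PR+RR@[-8,0,51],tool(RR,np.radians(5)))
E
```

```text
t 3.80 in frame [-9.167  0.624 59.217] F(frame) [ 0.128 -0.338 -0.223] w 48.7 gf 0.0
t 3.8 pos [ 525.826 -209.037  112.531] F [ 0.27  -0.301 -0.13 ] w 48.7
  shift/200: [-0.005  0.003  0.041] turn: [ 0.001 -0.111  0.001]
```

```bash
D='from h import *
where(RR,PR)'
python3 -m pendant '[{"jaw":0.57,"tx":-0.005,"ty":0.003,"tz":0,"rx":0,"ry":-0.06,"rz":0},{"jaw":0.57,"tx":-0.005,"ty":0.003,"tz":0.02,"rx":0,"ry":-0.111,"rz":0},{"jaw":0.57,"tx":-0.005,"ty":0.003,"tz":0.041,"rx":0,"ry":-0.111,"rz":0},{"jaw":0.57,"tx":-0.005,"ty":0.003,"tz":0.041,"rx":0,"ry":-0.111,"rz":0}]' >/dev/null; python3 -c "$D"
python3 -m pendant '[{"jaw":0.57,"tx":-0.001,"ty":0,"tz":0.012,"rx":0,"ry":0,"rz":0},{"jaw":0.57,"tx":-0.001,"ty":0,"tz":0.012,"rx":0,"ry":0,"rz":0}]' >/dev/null; python3 -c "$D"
python3 -m pendant '[{"jaw":0.57,"tx":-0.001,"ty":0,"tz":0.01,"rx":0,"ry":0,"rz":0},{"jaw":0.57,"tx":-0.001,"ty":0,"tz":0.01,"rx":0,"ry":0,"rz":0}]' >/dev/null; python3 -c "$D"
```

```text
t 4.20 in frame [-8.536  1.238 49.663] F(frame) [-1.111  0.459 -1.256] w 48.6 gf 0.0
t 4.40 in frame [-9.657  0.861 47.556] F(frame) [-1.677  0.24   0.043] w 48.5 gf 0.0
t 4.60 in frame [-8.799  0.246 46.276] F(frame) [-0.201 -0.399  0.47 ] w 48.7 gf 0.0
```

```bash
D='from h import *
where(RR,PR)'
python3 -m pendant '[{"jaw":0.57,"tx":-0.001,"ty":0,"tz":0.008,"rx":0,"ry":0,"rz":0},{"jaw":0.57,"tx":-0.001,"ty":0,"tz":0.008,"rx":0,"ry":0,"rz":0}]' >/dev/null; python3 -c "$D"
python3 -m pendant '[{"jaw":0.57,"tx":-0.001,"ty":0,"tz":0.008,"rx":0,"ry":0,"rz":0},{"jaw":0.57,"tx":-0.001,"ty":0,"tz":0.008,"rx":0,"ry":0,"rz":0}]' >/dev/null; python3 -c "$D"
```

```text
t 4.80 in frame [-8.338  0.186 44.914] F(frame) [-0.309 -0.404  0.174] w 48.8 gf 0.0
t 5.00 in frame [-7.972  0.057 44.052] F(frame) [-2.448  1.6    6.471] w 48.7 gf 3.0
```

```bash
D='from h import *
where(RR,PR)'
python3 -m pendant '[{"jaw":0.57,"tx":0.002,"ty":0,"tz":-0.025,"rx":0,"ry":0,"rz":0},{"jaw":1,"tx":0.002,"ty":0,"tz":-0.025,"rx":0,"ry":0,"rz":0},{"jaw":1,"tx":0.002,"ty":0,"tz":-0.025,"rx":0,"ry":0,"rz":0},{"jaw":1,"tx":0.002,"ty":0,"tz":-0.025,"rx":0,"ry":0,"rz":0},{"jaw":1,"tx":0.002,"ty":0,"tz":-0.025,"rx":0,"ry":0,"rz":0},{"jaw":1,"tx":-0.002,"ty":0,"tz":0.02,"rx":0,"ry":0,"rz":0},{"jaw":1,"tx":-0.004,"ty":0,"tz":0.048,"rx":0,"ry":0,"rz":0},{"jaw":1,"tx":-0.004,"ty":0,"tz":0.048,"rx":0,"ry":0,"rz":0},{"jaw":1,"tx":-0.004,"ty":0,"tz":0.048,"rx":0,"ry":0,"rz":0}]' >/dev/null; python3 -c "$D"
```

```text
t 5.90 in frame [-8.572  0.485 33.172] F(frame) [-0.206 -0.67   0.335] w 85.4 gf 0.0
```

```bash
D='from h import *
where(RR,PR)'
python3 -m pendant '[{"jaw":0.7,"tx":0,"ty":0,"tz":-0.003,"rx":0,"ry":0,"rz":0},{"jaw":0.55,"tx":0,"ty":0,"tz":-0.003,"rx":0,"ry":0,"rz":0},{"jaw":0.45,"tx":0,"ty":0,"tz":-0.003,"rx":0,"ry":0,"rz":0},{"jaw":0.45,"tx":0,"ty":0,"tz":-0.003,"rx":0,"ry":0,"rz":0},{"jaw":0.45,"tx":0,"ty":0,"tz":-0.003,"rx":0,"ry":0,"rz":0},{"jaw":0.45,"tx":0,"ty":0,"tz":-0.003,"rx":0,"ry":0,"rz":0}]' 40 >/dev/null; python3 -c "$D"

```

```text
t 6.50 in frame [-7.796 -0.105 34.934] F(frame) [-1.087  0.849  7.592] w 54.8 gf 42.9
```

```bash
python3 -c "
from h import *
cv2.imwrite('pics/b.png',manip.capture('scene')[:,:,::-1]);cv2.imwrite('pics/bt.png',manip.capture('top')[:,:,::-1])"
python3 -m pendant '[{"jaw":0.45,"tx":0.001,"ty":0,"tz":-0.01,"rx":0,"ry":0,"rz":0},{"jaw":0.45,"tx":0.001,"ty":-0.015,"tz":-0.011,"rx":0,"ry":0,"rz":0},{"jaw":0.45,"tx":0.001,"ty":-0.03,"tz":-0.011,"rx":0,"ry":0,"rz":0},{"jaw":0.45,"tx":0.001,"ty":-0.045,"tz":-0.011,"rx":0,"ry":0,"rz":0},{"jaw":0.45,"tx":0.001,"ty":-0.045,"tz":-0.011,"rx":0,"ry":0,"rz":0}]' 40 >/dev/null; python3 -c "
from h import *
where(RR,PR)
c=manip.capture('scene')[:,:,::-1];d=manip.capture('top')[:,:,::-1]
cv2.imwrite('pics/c.png',c);cv2.imwrite('pics/ct.png',d);b=cv2.imread('pics/b.png');bt=cv2.imread('pics/bt.png')
f=lambda im,x,y,w,h:cv2.resize(im[y:y+h,x:x+w],(400,300),interpolation=2)
cv2.imwrite('pics/cmp.png',np.vstack([np.hstack([f(b,250,235,64,48),f(c,250,235,64,48)]),np.hstack([f(bt,365,180,64,48),f(d,365,180,64,48)])]))"
```

```text
t 7.10 in frame [-8.15   9.766 36.459] F(frame) [ 1.507 -0.922 -1.458] w 54.9 gf 42.6
```

View pics/cmp.png

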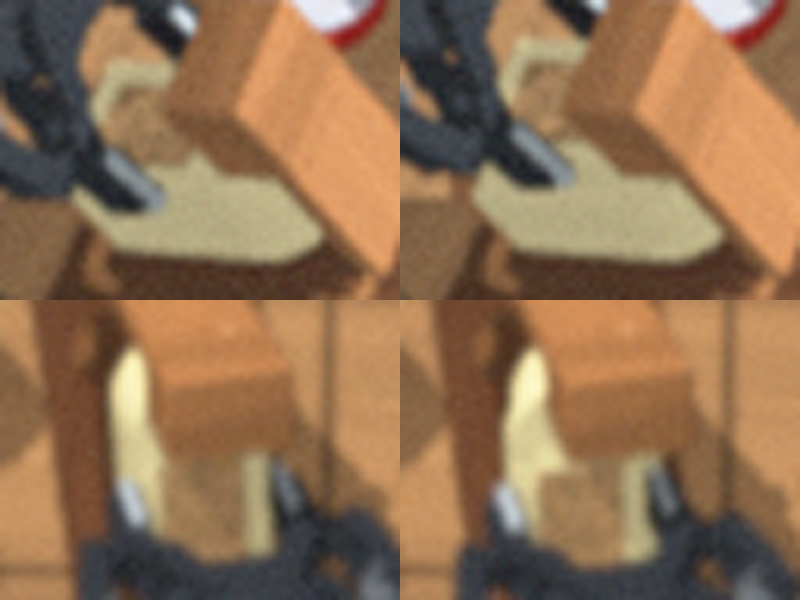

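The sole moved sideways (inset from x≈165 to 145 in the crop). The lower side wall stays at about (320,240), so the soles below did not follow. I'll continue the slide.

```bash
python3 -m pendant '[{"jaw":0.45,"tx":0,"ty":-0.03,"tz":0,"rx":0,"ry":0,"rz":0},{"jaw":0.45,"tx":0,"ty":-0.06,"tz":0,"rx":0,"ry":0,"rz":0},{"jaw":0.45,"tx":0,"ty":-0.09,"tz":0,"rx":0,"ry":0,"rz":0},{"jaw":0.45,"tx":0,"ty":-0.12,"tz":0,"rx":0,"ry":0,"rz":0},{"jaw":0.45,"tx":0,"ty":-0.15,"tz":0,"rx":0,"ry":0,"rz":0},{"jaw":0.45,"tx":0,"ty":-0.18,"tz":0,"rx":0,"ry":0,"rz":0},{"jaw":0.45,"tx":0,"ty":-0.2,"tz":0,"rx":0,"ry":0,"rz":0},{"jaw":0.45,"tx":0,"ty":-0.22,"tz":0,"rx":0,"ry":0,"rz":0},{"jaw":0.45,"tx":0,"ty":-0.24,"tz":0,"rx":0,"ry":0,"rz":0},{"jaw":0.45,"tx":0,"ty":-0.27,"tz":0,"rx":0,"ry":0,"rz":0},{"jaw":0.45,"tx":0,"ty":-0.3,"tz":0,"rx":0,"ry":0,"rz":0},{"jaw":0.45,"tx":0,"ty":-0.33,"tz":0,"rx":0,"ry":0,"rz":0},{"jaw":0.45,"tx":0,"ty":-0.33,"tz":0,"rx":0,"ry":0,"rz":0}]' 40 >/dev/null; python3 - <<'E'
from h import *
where(RR,PR)
cv2.imwrite('pics/d.png',manip.capture('scene')[:,:,::-1]);cv2.imwrite('pics/dt.png',manip.capture('top')[:,:,::-1])
# TCP in sole frame: (-8, 0, z-36-~2 lift): offset tcp relative to underside centre
off=np.array([-8,0,-2.0]); th=np.radians(5)
for h in (120,30): rel(PL+RL@(np.array([235,0,h])+off),tool(RL,th))
E
```

```text
t 8.50 in frame [-8.504 76.202 36.333] F(frame) [-0.568  0.372 -0.912] w 54.7 gf 42.6
t 8.6 pos [ 526.736 -133.336   93.364] F [ 0.591 -0.227 -1.11 ] w 54.4
  shift/200: [ 0.934 -1.82  -0.238] turn: [-0.062 -0.056  0.099]
t 8.6 pos [ 526.736 -133.336   93.364] F [ 0.591 -0.227 -1.11 ] w 54.4
  shift/200: [ 0.853 -1.786  0.204] turn: [-0.062 -0.056  0.099]
```

```bash
python3 -m pendant '[{"jaw":0.45,"tx":0.04,"ty":-0.02,"tz":-0.06,"rx":0,"ry":0,"rz":0},{"jaw":0.45,"tx":0.1,"ty":-0.05,"tz":-0.15,"rx":0,"ry":0,"rz":0},{"jaw":0.45,"tx":0.18,"ty":-0.05,"tz":-0.26,"rx":0,"ry":0,"rz":0},{"jaw":0.45,"tx":0.26,"ty":-0.05,"tz":-0.37,"rx":0,"ry":0,"rz":0},{"jaw":0.45,"tx":0.34,"ty":-0.1,"tz":-0.48,"rx":0,"ry":0,"rz":0},{"jaw":0.45,"tx":0.4,"ty":-0.2,"tz":-0.573,"rx":0,"ry":0,"rz":0},{"jaw":0.45,"tx":0.4,"ty":-0.35,"tz":-0.573,"rx":0,"ry":0,"rz":0},{"jaw":0.45,"tx":0.4,"ty":-0.5,"tz":-0.573,"rx":0,"ry":0,"rz":0},{"jaw":0.45,"tx":0.4,"ty":-0.7,"tz":-0.573,"rx":0,"ry":0,"rz":0},{"jaw":0.45,"tx":0.4,"ty":-0.9,"tz":-0.573,"rx":0,"ry":0,"rz":0},{"jaw":0.45,"tx":0.4,"ty":-0.9,"tz":-0.573,"rx":0,"ry":0,"rz":0},{"jaw":0.45,"tx":0.4,"ty":-0.9,"tz":-0.573,"rx":0,"ry":0,"rz":0}]' 40; python3 - <<'E'
from h import *
off=np.array([-8,0,-2.0]); th=np.radians(5)
rel(PL+RL@(np.array([235,0,90])+off),tool(RL,th))
E
```

```text
t: 9.8
ee_pos: [499.5, 45.8, 233.0]
ee_rot: [3.139, -0.611, 0.154]
wrist_force: [0.7, -0.3, -0.8]
gripper_width: 54.6
gripper_force: 42.7
t 9.8 pos [499.48   45.793 232.976] F [ 0.703 -0.264 -0.755] w 54.6
  shift/200: [ 0.509 -0.902  0.484] turn: [-0.063 -0.056  0.1  ]
```

```bash
python3 -m pendant '[{"jaw":0.45,"tx":0.05,"ty":-0.1,"tz":0.04,"rx":-0.006,"ry":-0.006,"rz":0.01},{"jaw":0.45,"tx":0.1,"ty":-0.22,"tz":0.08,"rx":-0.012,"ry":-0.012,"rz":0.02},{"jaw":0.45,"tx":0.15,"ty":-0.36,"tz":0.14,"rx":-0.02,"ry":-0.02,"rz":0.04},{"jaw":0.45,"tx":0.2,"ty":-0.5,"tz":0.2,"rx":-0.03,"ry":-0.03,"rz":0.05},{"jaw":0.45,"tx":0.27,"ty":-0.64,"tz":0.26,"rx":-0.04,"ry":-0.04,"rz":0.07},{"jaw":0.45,"tx":0.35,"ty":-0.76,"tz":0.33,"rx":-0.05,"ry":-0.05,"rz":0.09},{"jaw":0.45,"tx":0.43,"ty":-0.86,"tz":0.41,"rx":-0.063,"ry":-0.056,"rz":0.1},{"jaw":0.45,"tx":0.509,"ty":-0.902,"tz":0.484,"rx":-0.063,"ry":-0.056,"rz":0.1},{"jaw":0.45,"tx":0.509,"ty":-0.902,"tz":0.484,"rx":-0.063,"ry":-0.056,"rz":0.1},{"jaw":0.45,"tx":0.509,"ty":-0.902,"tz":0.484,"rx":-0.063,"ry":-0.056,"rz":0.1}]' 40; python3 - <<'E'
from h import *
where(RL,PL)
im=manip.capture("scene");im2=manip.capture("top")
f=lambda im,x,y,w,h:cv2.resize(im[y:y+h,x:x+w],(400,300),interpolation=2)
cv2.imwrite("pics/lane1.png",np.hstack([f(im,300,60,160,120),f(im2,160,110,136,102)])[:,:,::-1])
off=np.array([-8,0,-2.0]); th=np.radians(5)
rel(PL+RL@(np.array([235,0,12])+off),tool(RL,th))
E
```

```text
t: 10.8
ee_pos: [610.8, 241.9, 210.4]
ee_rot: [3.14, -0.521, -0.038]
wrist_force: [1.6, -0.2, -0.9]
gripper_width: 54.9
gripper_force: 42.7
t 10.80 in frame [227.878  -3.157  86.109] F(frame) [ 1.057 -0.15  -1.462] w 54.9 gf 42.7
t 10.9 pos [610.259 241.949 211.428] F [-0.01   0.241 -0.74 ] w 54.5
  shift/200: [-0.037 -0.017  0.385] turn: [ 0.002  0.001 -0.003]
```

View pics/lane1.png

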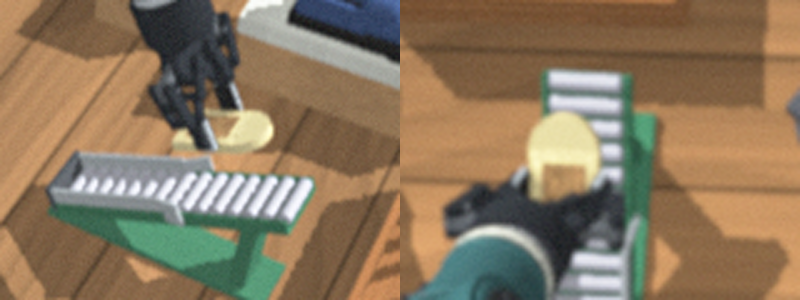

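The sole is held level (crop (540,150)) above the open part of the lane. It looks shifted left only because of its height. Now I'll lower it.

```bash
D='from h import *
where(RL,PL)'
python3 -m pendant '[{"jaw":0.45,"tx":-0.01,"ty":-0.017,"tz":0.08,"rx":0,"ry":0,"rz":0},{"jaw":0.45,"tx":-0.02,"ty":-0.017,"tz":0.18,"rx":0,"ry":0,"rz":0},{"jaw":0.45,"tx":-0.03,"ty":-0.017,"tz":0.28,"rx":0,"ry":0,"rz":0},{"jaw":0.45,"tx":-0.037,"ty":-0.017,"tz":0.34,"rx":0,"ry":0,"rz":0},{"jaw":0.45,"tx":-0.037,"ty":-0.017,"tz":0.38,"rx":0,"ry":0,"rz":0},{"jaw":0.45,"tx":-0.037,"ty":-0.017,"tz":0.38,"rx":0,"ry":0,"rz":0},{"jaw":0.45,"tx":-0.037,"ty":-0.017,"tz":0.38,"rx":0,"ry":0,"rz":0}]' 40 >/dev/null; python3 -c "$D"
python3 -m pendant '[{"jaw":0.45,"tx":-0.001,"ty":0,"tz":0.015,"rx":0,"ry":0,"rz":0},{"jaw":0.45,"tx":-0.002,"ty":0,"tz":0.02,"rx":0,"ry":0,"rz":0},{"jaw":0.45,"tx":-0.002,"ty":0,"tz":0.02,"rx":0,"ry":0,"rz":0}]' 40 >/dev/null; python3 -c "$D"
```

```text
t 11.60 in frame [227.467   1.934  11.775] F(frame) [-0.345 -0.468  0.389] w 54.8 gf 42.7
t 11.90 in frame [227.021   1.962   7.558] F(frame) [-0.715 -0.072 -0.867] w 54.7 gf 42.7
```

```bash
D='from h import *
where(RL,PL)'
python3 -m pendant '[{"jaw":0.45,"tx":-0.001,"ty":0.005,"tz":0.012,"rx":0,"ry":0,"rz":0},{"jaw":0.45,"tx":-0.001,"ty":0.005,"tz":0.012,"rx":0,"ry":0,"rz":0}]' 40 >/dev/null; python3 -c "$D"
python3 -m pendant '[{"jaw":0.45,"tx":-0.001,"ty":0,"tz":0.01,"rx":0,"ry":0,"rz":0},{"jaw":0.45,"tx":-0.001,"ty":0,"tz":0.01,"rx":0,"ry":0,"rz":0}]' 40 >/dev/null; python3 -c "$D"
python3 -m pendant '[{"jaw":0.45,"tx":-0.001,"ty":0,"tz":0.008,"rx":0,"ry":0,"rz":0},{"jaw":0.45,"tx":-0.001,"ty":0,"tz":0.008,"rx":0,"ry":0,"rz":0}]' 40 >/dev/null; python3 -c "$D"
```

```text
t 12.10 in frame [228.145   1.392   6.013] F(frame) [0.32  2.127 3.624] w 54.7 gf 43.2
t 12.30 in frame [229.998   1.414   5.915] F(frame) [-0.155 -1.257  9.446] w 54.5 gf 43.8
t 12.50 in frame [231.392   1.43    5.826] F(frame) [-0.413 -1.138 15.717] w 54.7 gf 44.3
```

```bash
python3 - <<'E'
from h import *
s=manip.get_state();print(s["ee_rot"],s["ft_torque"])
im=manip.capture("scene");im2=manip.capture("top")
f=lambda im,x,y,w,h:cv2.resize(im[y:y+h,x:x+w],(400,600),interpolation=2)
cv2.imwrite("pics/lane2.png",np.hstack([cv2.resize(im[90:165,350:450],(800,600),interpolation=2)[:,:400*2],])[:,:,::-1])
E
```

```text
[-3.14  -0.532 -0.036] [-0.444  0.173 -0.236]
```

View pics/lane2.png

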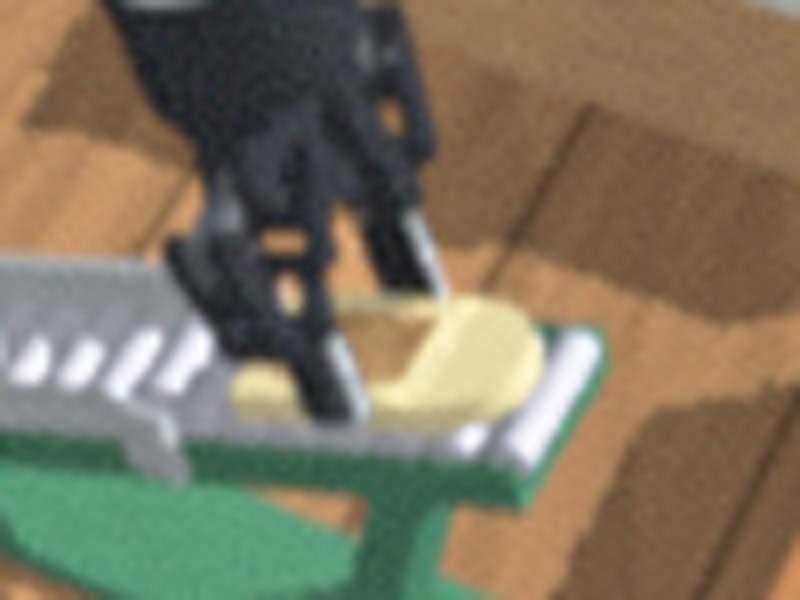

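The sole lies flat on the rollers, heel at (235,400), past the flare tip at (175,460). I'll ease the press and open the fingers.

```bash
python3 -m pendant '[{"jaw":0.45,"tx":0.001,"ty":0,"tz":-0.016,"rx":0,"ry":0,"rz":0},{"jaw":0.45,"tx":0.001,"ty":0,"tz":-0.016,"rx":0,"ry":0,"rz":0}]' 20; python3 -c "
from h import *
where(RL,PL)"
python3 -m pendant '[{"jaw":0.8,"tx":0,"ty":0,"tz":0,"rx":0,"ry":0,"rz":0},{"jaw":1,"tx":0,"ty":0,"tz":0,"rx":0,"ry":0,"rz":0},{"jaw":1,"tx":0,"ty":0,"tz":0,"rx":0,"ry":0,"rz":0},{"jaw":1,"tx":0,"ty":0,"tz":0,"rx":0,"ry":0,"rz":0},{"jaw":1,"tx":0,"ty":0,"tz":0,"rx":0,"ry":0,"rz":0},{"jaw":1,"tx":0,"ty":0,"tz":-0.1,"rx":0,"ry":0,"rz":0},{"jaw":1,"tx":0,"ty":0,"tz":-0.3,"rx":0,"ry":0,"rz":0},{"jaw":1,"tx":0,"ty":0,"tz":-0.5,"rx":0,"ry":0,"rz":0},{"jaw":1,"tx":0,"ty":0,"tz":-0.6,"rx":0,"ry":0,"rz":0},{"jaw":1,"tx":0,"ty":0,"tz":-0.6,"rx":0,"ry":0,"rz":0}]'
python3 - <<'E'
from h import *
im=manip.capture("scene");im2=manip.capture("top")
cv2.imwrite("pics/e.png",im[:,:,::-1]);cv2.imwrite("pics/et.png",im2[:,:,::-1])
for n,i in(("scene",im),("top",im2)):
    H=cv2.cvtColor(i,cv2.COLOR_RGB2HSV);m=cv2.inRange(H,(22,40,110),(38,130,255))
    x,y,w,h=(300,90,140,80) if n=="scene" else (190,120,70,140)
    cs,_=cv2.findContours(m[y:y+h,x:x+w],0,2)
    for c in cs:
        if cv2.contourArea(c)>30:
            p=cv2.approxPolyDP(c,1.3,True)[:,0]+[x,y]
            print(n,cv2.contourArea(c));print(np.array([onplane(n,q,RL,PL,18) for q in p]).round(0)[:,:2].tolist())
rel(PR+RR@[-8,0,150],tool(RR,np.radians(5)))
E
```

```text
t: 12.8
ee_pos: [644.8, 245.0, 137.7]
ee_rot: [-3.141, -0.525, -0.036]
wrist_force: [-4.3, -0.0, 7.6]
gripper_width: 54.5
gripper_force: 43.6
t 12.80 in frame [227.846   1.032   5.91 ] F(frame) [-0.655 -0.144  8.673] w 54.5 gf 43.6
t: 13.8
ee_pos: [585.4, 248.1, 245.4]
ee_rot: [-3.138, -0.531, -0.037]
wrist_force: [0.9, 0.3, 0.6]
gripper_width: 85.0
gripper_force: 0.0
scene 329.0
[[-9.0, -27.0], [96.0, -26.0], [99.0, -8.0], [90.0, 10.0], [66.0, 27.0], [-8.0, 26.0]]
top 697.5
[[90.0, 10.0], [69.0, 26.0], [-7.0, 28.0], [-13.0, 23.0], [-12.0, -26.0], [73.0, -30.0], [91.0, -9.0]]
t 13.9 pos [584.472 247.027 239.438] F [ 0.012  0.358 -0.469] w 85.3
  shift/200: [-0.491  2.333 -0.007] turn: [ 0.064  0.056 -0.1  ]
```

```bash
python3 -m pendant '[{"jaw":1,"tx":-0.1,"ty":0.1,"tz":0,"rx":0,"ry":0,"rz":0},{"jaw":1,"tx":-0.2,"ty":0.3,"tz":0,"rx":0,"ry":0,"rz":0},{"jaw":1,"tx":-0.25,"ty":0.55,"tz":0,"rx":0,"ry":0,"rz":0},{"jaw":1,"tx":-0.25,"ty":0.8,"tz":0,"rx":0,"ry":0,"rz":0},{"jaw":1,"tx":-0.25,"ty":1.0,"tz":0,"rx":0,"ry":0,"rz":0},{"jaw":1,"tx":-0.25,"ty":1.0,"tz":0,"rx":0,"ry":0,"rz":0}]' >/dev/null
python3 -m pendant '[{"jaw":1,"tx":-0.05,"ty":0.2,"tz":0,"rx":0.01,"ry":0.01,"rz":-0.02},{"jaw":1,"tx":-0.1,"ty":0.4,"tz":0,"rx":0.03,"ry":0.02,"rz":-0.05},{"jaw":1,"tx":-0.1,"ty":0.6,"tz":0,"rx":0.05,"ry":0.04,"rz":-0.08},{"jaw":1,"tx":-0.1,"ty":0.8,"tz":0,"rx":0.064,"ry":0.056,"rz":-0.1},{"jaw":1,"tx":-0.1,"ty":0.8,"tz":0,"rx":0.064,"ry":0.056,"rz":-0.1},{"jaw":1,"tx":-0.1,"ty":0.8,"tz":0,"rx":0.064,"ry":0.056,"rz":-0.1}]' >/dev/null
python3 - <<'E'
from h import *
where(RR,PR);rel(PR+RR@[-12,0,60],tool(RR,np.radians(5)))
E
```

```text
t 15.10 in frame [ 35.04   98.623 137.592] F(frame) [ 1.003  0.671 -0.695] w 85.3 gf 0.0
t 15.1 pos [ 510.288 -112.273  202.509] F [ 1.102  0.845 -0.101] w 85.3
  shift/200: [-0.264  0.495  0.367] turn: [-0.     0.002 -0.004]
```

```bash
python3 -m pendant '[{"jaw":1,"tx":-0.13,"ty":0.05,"tz":0,"rx":0,"ry":0,"rz":0},{"jaw":1,"tx":-0.264,"ty":0.15,"tz":0,"rx":0,"ry":0,"rz":0},{"jaw":1,"tx":-0.264,"ty":0.32,"tz":0,"rx":0,"ry":0,"rz":0},{"jaw":1,"tx":-0.264,"ty":0.495,"tz":0,"rx":0,"ry":0,"rz":-0.004},{"jaw":1,"tx":-0.264,"ty":0.495,"tz":0.1,"rx":0,"ry":0,"rz":-0.004},{"jaw":1,"tx":-0.264,"ty":0.495,"tz":0.2,"rx":0,"ry":0,"rz":-0.004},{"jaw":1,"tx":-0.264,"ty":0.495,"tz":0.3,"rx":0,"ry":0,"rz":-0.004},{"jaw":1,"tx":-0.264,"ty":0.495,"tz":0.367,"rx":0,"ry":0,"rz":-0.004},{"jaw":1,"tx":-0.264,"ty":0.495,"tz":0.367,"rx":0,"ry":0,"rz":-0.004},{"jaw":1,"tx":-0.264,"ty":0.495,"tz":0.367,"rx":0,"ry":0,"rz":-0.004}]' >/dev/null
python3 - <<'E'
from h import *
where(RR,PR);rel(PR+RR@[-12,0,22.5],tool(RR,np.radians(5)))
E
```

```text
t 16.10 in frame [-8.627  3.438 60.471] F(frame) [ 0.102 -0.16  -0.058] w 85.6 gf 0.0
t 16.1 pos [ 525.248 -206.278  113.886] F [ 0.14  -0.141  0.001] w 85.6
  shift/200: [-0.033  0.018  0.188] turn: [-0.002  0.001  0.006]
```

```bash
D='from h import *
where(RR,PR);rel(PR+RR@[-12,0,22.8],tool(RR,np.radians(5)))'
python3 -m pendant '[{"jaw":1,"tx":-0.02,"ty":0.01,"tz":0.05,"rx":0,"ry":0,"rz":0.003},{"jaw":1,"tx":-0.033,"ty":0.016,"tz":0.1,"rx":0,"ry":0,"rz":0.005},{"jaw":1,"tx":-0.033,"ty":0.016,"tz":0.14,"rx":0,"ry":0,"rz":0.005},{"jaw":1,"tx":-0.033,"ty":0.016,"tz":0.17,"rx":0,"ry":0,"rz":0.005},{"jaw":1,"tx":-0.033,"ty":0.016,"tz":0.183,"rx":0,"ry":0,"rz":0.005},{"jaw":1,"tx":-0.033,"ty":0.016,"tz":0.183,"rx":0,"ry":0,"rz":0.005},{"jaw":1,"tx":-0.033,"ty":0.016,"tz":0.183,"rx":0,"ry":0,"rz":0.005}]' >/dev/null; for i in 1 2 3; do python3 -c "$D"; python3 -c "from workcell import manip;manip.capture('top')"; done
```

```text
t 16.80 in frame [-12.209  -2.236  24.625] F(frame) [ 1.124 -0.234  0.516] w 85.5 gf 0.0
t 16.8 pos [ 540.751 -209.673   81.052] F [ 0.743 -0.124  1.009] w 85.5
  shift/200: [ 0.    -0.011  0.009] turn: [-0.    -0.    -0.001]
t 16.85 in frame [-12.098  -2.268  24.789] F(frame) [ 0.322  0.728 -0.055] w 85.7 gf 0.0
t 16.9 pos [ 540.77  -209.703   81.25 ] F [0.194 0.766 0.113] w 85.7
  shift/200: [-0.    -0.011  0.01 ] turn: [ 0.    -0.    -0.001]
t 16.90 in frame [-12.065  -2.347  24.863] F(frame) [-0.403 -0.197 -0.03 ] w 85.7 gf 0.0
t 16.9 pos [ 540.773 -209.783   81.331] F [-0.301 -0.245 -0.227] w 85.7
  shift/200: [-0.001 -0.012  0.01 ] turn: [ 0.    -0.    -0.001]
```

```bash
D='from h import *
where(RR,PR)'
python3 -m pendant '[{"jaw":1,"tx":0,"ty":-0.011,"tz":0.01,"rx":0,"ry":0,"rz":0},{"jaw":1,"tx":0,"ty":-0.011,"tz":0.01,"rx":0,"ry":0,"rz":0},{"jaw":1,"tx":0,"ty":-0.011,"tz":0.01,"rx":0,"ry":0,"rz":0},{"jaw":1,"tx":0,"ty":-0.011,"tz":0.01,"rx":0,"ry":0,"rz":0}]' >/dev/null; for i in 1 2 ; do python3 -c "$D"; python3 -c "from workcell import manip;manip.capture('top')"; done
```

```text
t 17.35 in frame [-12.22    0.152  22.531] F(frame) [-0.082  0.517  0.009] w 85.4 gf 0.0
t 17.40 in frame [-12.19    0.147  22.54 ] F(frame) [-0.459 -0.34  -0.394] w 85.2 gf 0.0
```

```bash
D='from h import *
where(RR,PR)'
python3 -m pendant '[{"jaw":0.7,"tx":0,"ty":0,"tz":-0.002,"rx":0,"ry":0,"rz":0},{"jaw":0.55,"tx":0,"ty":0,"tz":-0.002,"rx":0,"ry":0,"rz":0},{"jaw":0.45,"tx":0,"ty":0,"tz":-0.002,"rx":0,"ry":0,"rz":0},{"jaw":0.45,"tx":0,"ty":0,"tz":-0.002,"rx":0,"ry":0,"rz":0},{"jaw":0.45,"tx":0,"ty":0,"tz":-0.002,"rx":0,"ry":0,"rz":0},{"jaw":0.45,"tx":0,"ty":0,"tz":-0.002,"rx":0,"ry":0,"rz":0}]' 40 >/dev/null; python3 -c "$D"
python3 -c "
from h import *
cv2.imwrite('pics/b.png',manip.capture('scene')[:,:,::-1]);cv2.imwrite('pics/bt.png',manip.capture('top')[:,:,::-1])"
python3 -m pendant '[{"jaw":0.45,"tx":0.001,"ty":0,"tz":-0.01,"rx":0,"ry":0,"rz":0},{"jaw":0.45,"tx":0.001,"ty":-0.015,"tz":-0.011,"rx":0,"ry":0,"rz":0},{"jaw":0.45,"tx":0.001,"ty":-0.03,"tz":-0.011,"rx":0,"ry":0,"rz":0},{"jaw":0.45,"tx":0.001,"ty":-0.045,"tz":-0.011,"rx":0,"ry":0,"rz":0},{"jaw":0.45,"tx":0.001,"ty":-0.045,"tz":-0.011,"rx":0,"ry":0,"rz":0}]' 40 >/dev/null; python3 -c "
from h import *
where(RR,PR)
c=manip.capture('scene')[:,:,::-1];d=manip.capture('top')[:,:,::-1]
cv2.imwrite('pics/c.png',c);cv2.imwrite('pics/ct.png',d);b=cv2.imread('pics/b.png');bt=cv2.imread('pics/bt.png')
f=lambda im,x,y,w,h:cv2.resize(im[y:y+h,x:x+w],(400,300),interpolation=2)
cv2.imwrite('pics/cmp2.png',np.vstack([np.hstack([f(b,250,235,64,48),f(c,250,235,64,48)]),np.hstack([f(bt,365,180,64,48),f(d,365,180,64,48)])]))"
```

```text
t 18.05 in frame [-12.127   0.055  23.209] F(frame) [-1.356  0.653  6.527] w 54.9 gf 42.5
t 18.65 in frame [-12.404   9.95   24.884] F(frame) [-0.037  0.805 -0.4  ] w 54.8 gf 42.5
```

View pics/cmp2.png

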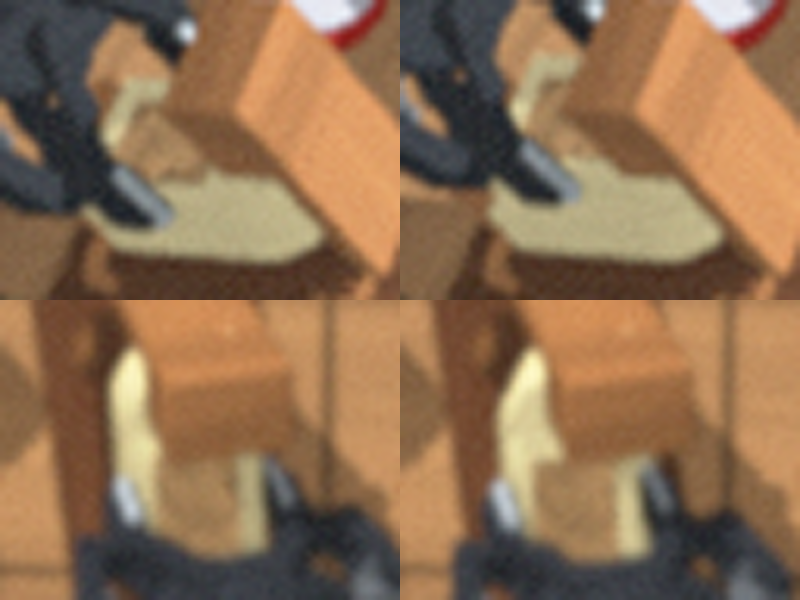

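The second sole slid (inset from x≈157 to 135 in the crop) and the lower side wall stayed at (320,240). I'll carry on as before.

```bash
python3 -m pendant '[{"jaw":0.45,"tx":0,"ty":-0.03,"tz":0,"rx":0,"ry":0,"rz":0},{"jaw":0.45,"tx":0,"ty":-0.06,"tz":0,"rx":0,"ry":0,"rz":0},{"jaw":0.45,"tx":0,"ty":-0.09,"tz":0,"rx":0,"ry":0,"rz":0},{"jaw":0.45,"tx":0,"ty":-0.12,"tz":0,"rx":0,"ry":0,"rz":0},{"jaw":0.45,"tx":0,"ty":-0.15,"tz":0,"rx":0,"ry":0,"rz":0},{"jaw":0.45,"tx":0,"ty":-0.18,"tz":0,"rx":0,"ry":0,"rz":0},{"jaw":0.45,"tx":0,"ty":-0.2,"tz":0,"rx":0,"ry":0,"rz":0},{"jaw":0.45,"tx":0,"ty":-0.22,"tz":0,"rx":0,"ry":0,"rz":0},{"jaw":0.45,"tx":0,"ty":-0.24,"tz":0,"rx":0,"ry":0,"rz":0},{"jaw":0.45,"tx":0,"ty":-0.27,"tz":0,"rx":0,"ry":0,"rz":0},{"jaw":0.45,"tx":0,"ty":-0.3,"tz":0,"rx":0,"ry":0,"rz":0},{"jaw":0.45,"tx":0,"ty":-0.33,"tz":0,"rx":0,"ry":0,"rz":0},{"jaw":0.45,"tx":0,"ty":-0.33,"tz":0,"rx":0,"ry":0,"rz":0}]' 40 >/dev/null; python3 -c "
from h import *
where(RR,PR)"
python3 -m pendant '[{"jaw":0.45,"tx":0.04,"ty":-0.02,"tz":-0.06,"rx":0,"ry":0,"rz":0},{"jaw":0.45,"tx":0.1,"ty":-0.05,"tz":-0.15,"rx":0,"ry":0,"rz":0},{"jaw":0.45,"tx":0.18,"ty":-0.05,"tz":-0.26,"rx":0,"ry":0,"rz":0},{"jaw":0.45,"tx":0.26,"ty":-0.05,"tz":-0.37,"rx":0,"ry":0,"rz":0},{"jaw":0.45,"tx":0.34,"ty":-0.1,"tz":-0.48,"rx":0,"ry":0,"rz":0},{"jaw":0.45,"tx":0.42,"ty":-0.2,"tz":-0.61,"rx":0,"ry":0,"rz":0},{"jaw":0.45,"tx":0.42,"ty":-0.35,"tz":-0.61,"rx":0,"ry":0,"rz":0},{"jaw":0.45,"tx":0.42,"ty":-0.5,"tz":-0.61,"rx":0,"ry":0,"rz":0},{"jaw":0.45,"tx":0.42,"ty":-0.7,"tz":-0.61,"rx":0,"ry":0,"rz":0},{"jaw":0.45,"tx":0.42,"ty":-0.9,"tz":-0.61,"rx":0,"ry":0,"rz":0},{"jaw":0.45,"tx":0.42,"ty":-0.9,"tz":-0.61,"rx":0,"ry":0,"rz":0},{"jaw":0.45,"tx":0.42,"ty":-0.9,"tz":-0.61,"rx":0,"ry":0,"rz":0}]' 40; python3 - <<'E'
from h import *
off=np.array([-12,0,-2.0]); th=np.radians(5)
rel(PL+RL@(np.array([231,1,90])+off),tool(RL,th))
E
```

```text
t 20.05 in frame [-12.359  76.15   25.045] F(frame) [-1.212  0.355 -0.644] w 54.7 gf 42.5
t: 21.25
ee_pos: [500.8, 45.8, 229.9]
ee_rot: [-3.141, -0.611, 0.152]
wrist_force: [0.1, 0.6, -1.1]
gripper_width: 54.8
gripper_force: 42.6
t 21.2 pos [500.823  45.844 229.943] F [ 0.128  0.592 -1.096] w 54.8
  shift/200: [ 0.473 -0.914  0.464] turn: [-0.064 -0.056  0.099]
```

```bash
python3 -m pendant '[{"jaw":0.45,"tx":0.05,"ty":-0.1,"tz":0.04,"rx":-0.006,"ry":-0.006,"rz":0.01},{"jaw":0.45,"tx":0.1,"ty":-0.22,"tz":0.08,"rx":-0.012,"ry":-0.012,"rz":0.02},{"jaw":0.45,"tx":0.15,"ty":-0.36,"tz":0.14,"rx":-0.02,"ry":-0.02,"rz":0.04},{"jaw":0.45,"tx":0.2,"ty":-0.5,"tz":0.2,"rx":-0.03,"ry":-0.03,"rz":0.05},{"jaw":0.45,"tx":0.27,"ty":-0.64,"tz":0.26,"rx":-0.04,"ry":-0.04,"rz":0.07},{"jaw":0.45,"tx":0.35,"ty":-0.76,"tz":0.33,"rx":-0.05,"ry":-0.05,"rz":0.09},{"jaw":0.45,"tx":0.42,"ty":-0.86,"tz":0.41,"rx":-0.063,"ry":-0.056,"rz":0.1},{"jaw":0.45,"tx":0.473,"ty":-0.914,"tz":0.464,"rx":-0.063,"ry":-0.056,"rz":0.1},{"jaw":0.45,"tx":0.473,"ty":-0.914,"tz":0.464,"rx":-0.063,"ry":-0.056,"rz":0.1},{"jaw":0.45,"tx":0.473,"ty":-0.914,"tz":0.464,"rx":-0.063,"ry":-0.056,"rz":0.1},{"jaw":0.45,"tx":0.473,"ty":-0.914,"tz":0.464,"rx":-0.063,"ry":-0.056,"rz":0.1}]' 40 >/dev/null; python3 - <<'E'
from h import *
where(RL,PL)
rel(PL+RL@np.array([219,1,11]),tool(RL,np.radians(5)))
E
```

```text
t 22.35 in frame [220.048  -2.372  87.311] F(frame) [-0.481  0.411 -0.092] w 54.4 gf 42.6
t 22.4 pos [603.273 242.968 208.145] F [-0.383  0.424 -0.287] w 54.4
  shift/200: [-0.038 -0.017  0.38 ] turn: [ 0.001  0.001 -0.004]
```

```bash
D='from h import *
where(RL,PL)'
python3 -m pendant '[{"jaw":0.45,"tx":-0.01,"ty":-0.014,"tz":0.08,"rx":0,"ry":0,"rz":0},{"jaw":0.45,"tx":-0.02,"ty":-0.014,"tz":0.18,"rx":0,"ry":0,"rz":0},{"jaw":0.45,"tx":-0.03,"ty":-0.014,"tz":0.28,"rx":0,"ry":0,"rz":0},{"jaw":0.45,"tx":-0.038,"ty":-0.014,"tz":0.34,"rx":0,"ry":0,"rz":0},{"jaw":0.45,"tx":-0.038,"ty":-0.014,"tz":0.38,"rx":0,"ry":0,"rz":0},{"jaw":0.45,"tx":-0.038,"ty":-0.014,"tz":0.38,"rx":0,"ry":0,"rz":0},{"jaw":0.45,"tx":-0.038,"ty":-0.014,"tz":0.38,"rx":0,"ry":0,"rz":0}]' 40 >/dev/null; python3 -c "$D"
python3 -m pendant '[{"jaw":0.45,"tx":-0.001,"ty":0,"tz":0.016,"rx":0,"ry":0,"rz":0},{"jaw":0.45,"tx":-0.001,"ty":0,"tz":0.016,"rx":0,"ry":0,"rz":0}]' 40 >/dev/null; python3 -c "$D"
python3 -m pendant '[{"jaw":0.45,"tx":-0.001,"ty":0,"tz":0.01,"rx":0,"ry":0,"rz":0},{"jaw":0.45,"tx":-0.001,"ty":0,"tz":0.01,"rx":0,"ry":0,"rz":0}]' 40 >/dev/null; python3 -c "$D"
```

```text
t 23.05 in frame [219.495   2.274  11.612] F(frame) [ 0.616  0.294 -1.027] w 54.6 gf 42.6
t 23.25 in frame [219.489   2.392   8.476] F(frame) [-0.432  0.008 -0.373] w 54.8 gf 42.6
t 23.45 in frame [219.388   2.449   6.351] F(frame) [0.323 0.43  0.163] w 54.7 gf 42.7
```

```bash
D='from h import *
where(RL,PL)'
python3 -m pendant '[{"jaw":0.45,"tx":-0.001,"ty":0.005,"tz":0.007,"rx":0,"ry":0,"rz":0},{"jaw":0.45,"tx":-0.001,"ty":0.005,"tz":0.007,"rx":0,"ry":0,"rz":0}]' 40 >/dev/null; python3 -c "$D"
python3 -m pendant '[{"jaw":0.45,"tx":-0.001,"ty":0,"tz":0.006,"rx":0,"ry":0,"rz":0},{"jaw":0.45,"tx":-0.001,"ty":0,"tz":0.006,"rx":0,"ry":0,"rz":0}]' 20 >/dev/null; python3 -c "$D"
```

```text
t 23.65 in frame [220.725   2.388   6.284] F(frame) [0.814 2.296 5.642] w 54.6 gf 43.2
t 23.85 in frame [221.644   2.405   6.208] F(frame) [-0.518  0.968  9.354] w 54.6 gf 43.7
```

Contact is at the same height as before, so I'll release.

```bash
python3 -m pendant '[{"jaw":0.8,"tx":0,"ty":0,"tz":0,"rx":0,"ry":0,"rz":0},{"jaw":1,"tx":0,"ty":0,"tz":0,"rx":0,"ry":0,"rz":0},{"jaw":1,"tx":0,"ty":0,"tz":0,"rx":0,"ry":0,"rz":0},{"jaw":1,"tx":0,"ty":0,"tz":0,"rx":0,"ry":0,"rz":0},{"jaw":1,"tx":0,"ty":0,"tz":0,"rx":0,"ry":0,"rz":0},{"jaw":1,"tx":0,"ty":0,"tz":-0.1,"rx":0,"ry":0,"rz":0},{"jaw":1,"tx":0,"ty":0,"tz":-0.3,"rx":0,"ry":0,"rz":0},{"jaw":1,"tx":0,"ty":0,"tz":-0.5,"rx":0,"ry":0,"rz":0},{"jaw":1,"tx":0,"ty":0,"tz":-0.7,"rx":0,"ry":0,"rz":0},{"jaw":1,"tx":0,"ty":0.2,"tz":-0.7,"rx":0,"ry":0,"rz":0},{"jaw":1,"tx":0,"ty":0.4,"tz":-0.7,"rx":0,"ry":0,"rz":0},{"jaw":1,"tx":0,"ty":0.6,"tz":-0.7,"rx":0,"ry":0,"rz":0},{"jaw":1,"tx":0,"ty":0.6,"tz":-0.7,"rx":0,"ry":0,"rz":0},{"jaw":1,"tx":0,"ty":0.6,"tz":-0.7,"rx":0,"ry":0,"rz":0}]' | head -2
cat > chk.py <<'E'
from h import *
for n in("scene","top"):
    i=manip.capture(n);H=cv2.cvtColor(i,cv2.COLOR_RGB2HSV);m=cv2.inRange(H,(20,40,110),(38,130,255))
    for nm,F,P,z,b in(("lane",RL,PL,18,(300,90,140,80) if n=="scene" else (190,120,70,140)),("rack",RR,PR,24,(250,235,60,60) if n=="scene" else (364,170,60,66))):
        x,y,w,h=b;cs,_=cv2.findContours(m[y:y+h,x:x+w],0,2)
        for c in cs:
            if cv2.contourArea(c)>30:
                p=cv2.approxPolyDP(c,1.3,True)[:,0]+[x,y]
                print(n,nm,cv2.contourArea(c),np.array([onplane(n,q,F,P,z) for q in p]).round(0)[:,:2].astype(int).tolist())
E
python3 chk.py
```

```text
t: 25.25
ee_pos: [563.6, 126.9, 252.6]
scene lane 555.5 [[-9, -27], [137, -27], [162, -37], [183, -35], [195, -21], [190, 9], [164, 30], [90, 28], [87, 14], [66, 27], [49, 25], [68, 3], [72, -15], [9, -21], [-3, -8], [-3, 12], [12, 18], [3, 27], [-12, 26]]
scene rack 341.5 [[-49, -30], [-30, -42], [51, -41], [62, -35], [59, -27], [31, -10], [12, -9], [8, -20], [-35, -20], [-43, -12], [-43, 25], [-51, 22]]
top lane 643.5 [[190, -5], [183, 21], [164, 32], [89, 28], [87, 18], [72, 26], [-4, 25], [5, 17], [47, 19], [51, -3], [90, -22], [98, -22], [88, 5], [99, 7], [98, 15], [106, 23], [142, 22], [148, 17], [150, -10], [142, -17], [151, -28], [181, -23]]
top rack 225.5 [[52, 24], [31, 33], [-44, 29], [-51, 24], [-48, -25], [-31, -28], [-3, -21], [-5, -16], [-41, -15], [-40, 15], [-33, 20], [-12, 22], [14, 16], [26, 20], [49, 19]]
```

```bash
python3 chk.py | grep "scene lane"; python3 -c "
from workcell import manip
print(manip.hand_in())"
```

```text
scene lane 559.5 [[-9, -27], [137, -27], [162, -37], [186, -34], [196, -16], [190, 9], [164, 30], [90, 28], [87, 14], [66, 27], [49, 25], [66, 8], [72, -15], [49, -12], [33, -23], [-1, -17], [-2, 17], [12, 18], [3, 27], [-12, 26]]
the job is handed in; nothing more can be done
None
```

The job is handed in, but no verdict came back: in the last images sole_1 lies at the stop with sole_2 right behind it, and the other two soles are still stacked in the rack.

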